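# Park the coating applicator and shut its guard

### The job

Put the film coater to rest: with the fingertips, push the steel applicator frame along the coater's bed until it lies against the end stop under the raised guard flap, then push the flap over and down until it is fully shut over the frame. Push only: the frame stays flat on the bed and is never lifted, and the bottles, vessels and tools around, as well as the little gauge standing on the bed, are left where they are.

Things in the scene. Friction and masses are not known exactly. Their poses are not given: they have to be found in the camera images.
- coater: Film coater, fixed: a blue box 200 mm (its x) by 440 mm (its y) by 80 mm high; origin at the centre of its underside on the bench, z up, y along the bed. Placed and turned anew each time. Its flat top (the bed) is 80 mm above the bench. Two guide rails along y, 16 mm higher than the bed, leave a channel 148 mm wide (x = -74 to +74 mm), open at the -y end.
- end_stop (a point): Middle of the end stop's upright face, at coater x = 0, y = +160 mm, z = 96 mm above the bench. The stop is a steel block across the +y end of the channel, 148 mm wide, its top 112 mm above the bench, its back at y = +192 mm; its face looks towards the coater's -y. Parked, the frame's long +y face lies against it.
- applicator_mid (a point): Centre (half-way up) of the loose steel applicator frame, an open rectangle 136 mm (its x, across the channel) by 60 mm (its y) by 28 mm high, walls 12 to 14 mm, 0.3 to 0.65 kg, lying flat on the bed in the channel, axes as the coater's within about 0.07 rad. Push on the middle of its long -y face. Parked against the stop its centre is at y = +130 mm of the coater.
- guard (a joint): Angle of the guard flap in rad: 0 = fully shut (level, over the parked frame), 1.57 = upright, 2.0 = leaning back outwards at its limit. It begins at 1.5 to 1.9. A stiff hinge (about 0.13 N m) holds it wherever it is left; pushed near its free edge it needs about 2 to 3 N.
- guard_hinge (a point): Middle of the flap's hinge line, fixed at coater x = 0, y = +164 mm, z = 115.5 mm; the line runs along the coater's x. The flap is a steel sheet 146 mm wide (x), 4 mm thick, 72 mm from hinge to free edge. Open, it stands up from the hinge; shut, it reaches towards -y over the frame, its upper face 119.5 mm above the bench.
- guard_edge (a point): Middle of the flap's free edge, on its outer face (upper face when shut); moves with the flap. A lip along this edge hangs 12 mm below the sheet when shut: if the frame is more than about 7 mm short of the stop, the lip lands on it and the flap cannot shut.
- gauge: Small loose steel gauge, 26 mm across and 30 mm high, standing on the bed near its open -y end, behind the frame; origin at the centre of its underside. Leave it alone.
- jar: Loose amber jar, 48 mm across, 60 mm high, on the bench off the coater's +y end; origin at the centre of its underside. Leave it alone.
- beaker: Loose glass beaker, 60 mm across, 75 mm high, on the bench in front of the coater; origin at the centre of its underside. Leave it alone.
- bottle: Loose white plastic bottle, 64 mm across, 160 mm high, on the bench to one side; origin at the centre of its underside. Leave it alone.
- can: Loose metal can, 76 mm across, 100 mm high, on the bench to one side; origin at the centre of its underside. Leave it alone.
- mug: Loose white ceramic cup, 72 mm across, 85 mm high, on the bench to one side; origin at the centre of its underside. Leave it alone.
- spatula: Loose spatula about 200 mm long lying on the bench off the coater's -y end. Leave it alone.
Not all that is in view belongs to the job. What is shaped like the part that bears applicator_mid but purple or red is not meant.

How it is judged (in metres and radians):
On the way, in this order (a step that is already met when the one before it is completed fails the run):
1. the frame lies against the end stop while the flap is still open (y of applicator_mid in the frame of coater above 0.124 m and value of joint guard above 0.8 rad), for 0.2 s.
2. the flap is fully shut (value of joint guard below 0.06 rad), for 0.2 s.
At the end, for the whole second after the job is handed in: The frame lies flat on the bed within 6 mm of the end stop and the flap is shut over it (within 0.06 rad) (y of applicator_mid in the frame of coater above 0.124 m and z of applicator_mid in the frame of coater below 0.098 m and value of joint guard below 0.06 rad); the robot touches nothing.
It fails at once if the frame is lifted more than 8 mm off the bed (z of applicator_mid in the frame of coater above 0.102 m).
It fails at once if the frame is tipped by more than 0.2 rad (angle between applicator_mid's own z axis and vertical above 0.2 rad).
It fails at once if a bystander is shifted by more than 20 mm or knocked over (distance of any of gauge, jar, beaker, bottle, can, mug, spatula from where it was at the start of the episode above 0.02 m or angle between any of gauge, jar, beaker, bottle, can, mug's own z axis and vertical above 0.5 rad).
It also fails if it takes over 51 s, if anything falls off the work surface, if the arm or the gripper's body presses on something with over 40 N, if the wrist force passes 120 N, or if a joint passes its speed limit or range.

### The arm

A 6-joint arm with a two-finger parallel gripper is mounted at the origin on the work surface. World frame = base frame: x ahead of the robot, y to its left, z up, the work surface at z = 0. Lengths are in mm, angles in rad, forces in N, time in s.
With the tool pointing down it reaches from about 425 to 925 mm from the base axis. Payload 12.5 kg.
Tool frame: the origin (TCP) lies at the very end of the fingers, on their centre line; the grasp point (between the pads) lies 19 mm behind it; x points along the fingers, z is the direction in which the jaws open and shut, and the axes are right-handed (so a half turn about x gives the same grasp; the last joint's range is limited). The gripper opens to 85 mm and grips with 20 to 120 N. Pads are 22 mm wide; open, the fingers measure 114 mm over their backs; the gripper's body (76 mm by 85 mm) begins 54 mm behind the grasp point. The pads swing forward as they close: fully open they stand 13 mm farther back than shut.
Start: joints at [1.092, 0.491, 1.559, -0, 1.092, -0.106], TCP at [227.626, 582.095, 201.827] pointing down, gripper open.
Joint ranges: [-3.1, 3.1], [-0.84, 2.19], [0.05, 2.79], [-1.13, 4.28], [0.06, 2.93], [-2.69, 2.69]. Speed limits (rad/s): [2.22, 2.22, 2.79, 3.14, 3.14, 3.14].

### API

Orientations are given as a unit quaternion [w, x, y, z].
In Python, from workcell import manip gives the robot as it stands.
- The arm moves only by the shell command python3 -m handwheel 'ROWS' [FORCE]. ROWS is JSON, a list of rows, each a list of 3 entries, a list of its own where there are three numbers: the shift along the tool's x, y, z in cm, then the turn, a rotation vector about the tool's x, y, z in degrees, then the closure, from -1 (fully open) to 1 (shut), so that 0 is half open. A call has 1 to 8 rows; each row shifts and turns the commanded pose from where the row before left it, along the tool's axes as they then stand; what a row does not reach is not made up. A row lasts 1/10 s, in which the tool goes at most 50 mm and 8.59 degrees, less where a joint would pass 70% of its speed; a pose out of reach is approached as far as the arm can. A call is refused whole if a number of a shift passes 5 or a number of a turn 8.59, either way. A call with a gripper value outside its range is refused whole. The fingers move at their own pace and stop on an object; FORCE is the grip in N (left out, the last holds). Time passes only in rows, so rows that do not move let the fingers close. It gives the time, the measured TCP pose, the force and the opening at its end, in the units of the state.
- manip.state(): the state, without advancing time (a new reading comes with each control period).
- manip.snapshot(name): name is "side" or "top"; returns (picture, depth): 384x512x3 uint8, red, green, blue; 384x512 float32, mm along the optical axis (not along the pixel's ray), 0 where there is no reading.
- manip.get_calibration(name): a dict with "fovy" (degrees; the focal length in pixels is half the picture's height over the tangent of half this angle, whatever the lens; pixels are square), "cx", "cy" (the principal point, pixels), "k1" (the pictures are not rectified: a ray, as slopes to the right and down, at radius r is drawn at 1 + k1 r^2 times it, then the intrinsics apply), "position" and "rotation" of the camera in the world. Camera axes: x right, y down, z forward; pixel columns grow to the right and rows downward; lengths in mm; the calibration is good to about 2 mm. A picture is of the moment at which its call begins. get_calibration takes no time and is no camera call.
- manip.job_done(): hands the job in, once; it reports no verdict.
The state is a dict: "time_s": time; "joint_positions": joint angles; "dq": joint speeds; "tau": joint torques, N m; "ee_pos": TCP position; "tool_rot": TCP orientation; "contact_force": force on the tool from outside, world axes, zero at the start; "torque": the same for the moment, N m; "gripper_width": opening from 0.0 (shut) to 1.0 (fully open).
Only numpy, scipy, OpenCV 4.12 (cv2) and the standard library are available. Lean on these libraries where they do the work, as an engineer would, in place of code of your own. Each camera call takes 0.05 s, during which the arm holds its last target. There are 200 camera calls.

## Working session

There is one attempt and no reset: what is moved stays moved. The work goes in short steps, Python scripts to look and compute and a shell command to move; the robot and the scene stay as the last step left them, time stands still between calls to the robot, and variables do not carry over. Pictures are saved under pics/ and viewed, about 8 in all and at most 12, crops included, and the job is handed in when it is done.

```bash
mkdir -p pics; cat > h.py <<'E'
import numpy as np, cv2
from workcell import manip
def cal(n):
    c=manip.get_calibration(n); f=192/np.tan(np.radians(c["fovy"])/2)
    R=np.array(c["rotation"],float)
    if R.size==4:
        from scipy.spatial.transform import Rotation as Ro
        R=Ro.from_quat(R.ravel()[[1,2,3,0]]).as_matrix()
    return c,f,R.reshape(3,3),np.array(c["position"],float)
def rays(n,uv):
    c,f,R,p=cal(n); d=(np.atleast_2d(uv).astype(float)-[c["cx"],c["cy"]])/f; s=d.copy()
    for _ in range(20): s=d/(1+c["k1"]*(s**2).sum(1,keepdims=True))
    return p,np.c_[s,np.ones(len(s))]@R.T
def onplane(n,uv,z):
    p,d=rays(n,uv); return p+d*((z-p[2])/d[:,2])[:,None]
def bydepth(n,uv,D):
    p,d=rays(n,uv); uv=np.atleast_2d(uv).astype(int); return p+d*D[uv[:,1],uv[:,0]][:,None]
def proj(n,P):
    c,f,R,p=cal(n); q=(np.atleast_2d(P)-p)@R; s=q[:,:2]/q[:,2:]; s=s*(1+c["k1"]*(s**2).sum(1,keepdims=True))
    return s*f+[c["cx"],c["cy"]]
E
python3 - <<'E'
from h import *
for n in("side","top"):
    im,D=manip.snapshot(n); cv2.imwrite(f"pics/{n}0.png",im[:,:,::-1]); np.savez(f"pics/{n}0.npz",im=im,D=D)
    c=manip.get_calibration(n); print(n,c)
print(manip.state())
a,b=[cv2.imread(f"pics/{n}0.png") for n in("side","top")]
E
```

```text
side {'fovy': 49.79714302340647, 'cx': 254.94458736846516, 'cy': 187.37267479459976, 'k1': -0.11769184069013118, 'position': array([  93.03719882, -796.45377319,  812.8554824 ]), 'rotation': array([-0.43042086,  0.86909573, -0.2208173 ,  0.10319988])}
top {'fovy': 51.61267961436805, 'cx': 257.71303036289316, 'cy': 193.77936792250372, 'k1': 0.042217625068385785, 'position': array([ 341.92040182,    9.97706003, 1281.99302187]), 'rotation': array([-0.05295765,  0.70602971, -0.70492038,  0.04248291])}
{'time_s': 0.1, 'joint_positions': array([ 1.09238665e+00,  4.91468616e-01,  1.55938175e+00,  1.54462568e-05,
        1.09168589e+00, -1.05613417e-01]), 'dq': array([ 0.00159694, -0.00213317, -0.00035591, -0.00033544,  0.00243939,
       -0.00111703]), 'tau': array([ 3.37908525e-03, -6.19453454e+01, -2.62029094e+01, -3.59603803e-05,
        2.92840406e-03, -7.39684197e-06]), 'ee_pos': array([227.51939983, 581.88078538, 201.30756473]), 'tool_rot': array([ 0.5837046 , -0.39883035,  0.58429684,  0.39852288]), 'contact_force': array([ 0.72118847, -0.47767907, -0.30948163]), 'torque': array([-0.02494215, -0.00517051,  0.01122441]), 'gripper_width': 0.9985807753197579}
```

View pics/top0.png

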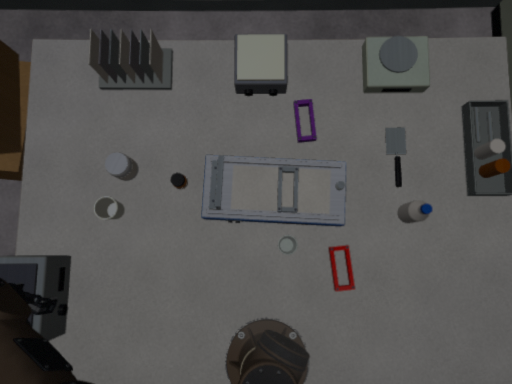

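View pics/side0.png

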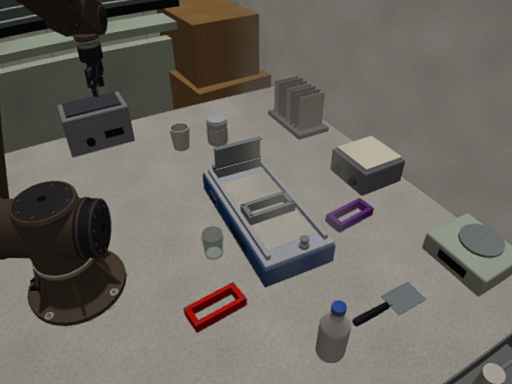

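The top view shows the coater at about (203–347, 156–224), with the flap at its left end (column 215, which is +y), the frame at (288, 190) and the gauge at (340, 186). The side view agrees: the flap is open, and the red and purple frames are decoys lying off the coater.

```bash
cat > m.py <<'E'
from h import *
def cloud(n,f):
    z=np.load(f); im,D=z["im"],z["D"]; v,u=np.mgrid[:384,:512]; uv=np.c_[u.ravel(),v.ravel()]
    P=bydepth(n,uv,D); P[D.ravel()==0]=np.nan; return im,D,P.reshape(384,512,3)
E
python3 - <<'E'
from m import *
im,D,P=cloud("top","pics/top0.npz")
hsv=cv2.cvtColor(im,cv2.COLOR_RGB2HSV)
sl=(slice(140,240),slice(195,360))
m=np.zeros((384,512),np.uint8); m[sl]=((P[sl][...,2]>60)&(P[sl][...,2]<125)).astype(np.uint8)
m=cv2.morphologyEx(m,cv2.MORPH_OPEN,np.ones((3,3)))
c=max(cv2.findContours(m,0,2)[0],key=cv2.contourArea)
print("bed z", np.nanmedian(P[180:200,240:270,2]), np.nanmedian(P[180:200,310:325,2]),"bench",np.nanmedian(P[250:270,200:260,2]))
q=P[m>0]; 
r=cv2.minAreaRect(q[:,:2].astype(np.float32)); print("coater rect (depth pts)",r)
b=cv2.boxPoints(cv2.minAreaRect(c)); print("px box",b.round(1).tolist()); print(onplane("top",b,80).round(1).tolist())
zz=P[...,2]
big=cv2.resize(im[140:240,190:360],None,fx=4.7,fy=4.7,interpolation=cv2.INTER_CUBIC)
cv2.imwrite("pics/topcrop.png",np.clip(big[:,:,::-1]*1.6,0,255).astype(np.uint8))
for r_ in range(150,232,6): print(r_,zz[r_,198:356:6].round(0).astype(int).tolist())
E
```

```text
bed z 79.76570377729786 79.29965648315294 bench -1.040669377495533
coater rect (depth pts) ((522.4093017578125, -20.829025268554688), (439.6692810058594, 200.70111083984375), 87.19075775146484)
px box [[200.6999969482422, 218.0], [203.8000030517578, 153.89999389648438], [347.0, 160.89999389648438], [343.8999938964844, 225.0]]
[[431.1, 200.8, 80.0], [629.8, 195.4, 80.0], [607.3, -246.1, 80.0], [410.8, -231.4, 80.0]]
150 [7, 0, 2, 2, -1, -1, -3, -4, -5, -2, -4, -1, 3, -3, -3, -3, 1, -1, 0, -2, -5, -3, 2, 2, 4, 1, -9223372036854775808]
156 [-7, -2, 82, 75, 186, 84, 77, 78, 64, 0, 0, 3, -3, 4, 1, 1, 1, 2, 0, -1, -3, -2, -3, -4, 1, 2, -1]
162 [0, -3, 80, 117, 184, 81, 85, 89, 91, 96, 90, 97, 95, 90, 96, 93, 97, 97, 97, 100, 92, 79, 81, 81, 87, 1, 0]
168 [2, -1, 82, 115, 185, 77, 79, 80, 77, 77, 83, 78, 78, 82, 108, 105, 107, 77, 85, 77, 77, 78, 82, 79, 79, 1, 3]
174 [-1, 69, 79, 113, 186, 78, 82, 82, 84, 79, 79, 76, 81, 79, 84, 79, 106, 82, 76, 79, 79, 79, 78, 79, 81, -7, -2]
180 [1, 79, 78, 189, 81, 78, 82, 76, 79, 80, 79, 76, 76, 83, 74, 77, 106, 77, 80, 79, 73, 78, 79, 76, 81, 3, 2]
18
[... 252 characters left out ...]
 78, 78, 82, 80, 81, 80, 81, 79, 77, 81, 77, 112, 78, 78, 78, 80, 79, 79, 74, 81, -3, -2]
204 [1, 80, 111, 185, 79, 74, 79, 79, 76, 82, 80, 83, 83, 80, 78, 83, 104, 75, 78, 82, 80, 81, 74, 77, 80, -5, -1]
210 [0, 83, 91, 91, 99, 93, 93, 80, 79, 80, 79, 77, 77, 81, 101, 111, 107, 84, 82, 80, 82, 80, 80, 77, 79, -6, -8]
216 [-2, 79, 78, 79, 80, 79, 81, 74, 77, 80, 79, 77, 89, 90, 95, 94, 96, 89, 94, 94, 96, 91, 95, 95, 79, -3, 1]
222 [3, -7, -7, 1, 0, -4, -4, -3, 1, -2, 4, 2, 24, 57, 56, 65, 63, 67, 69, 66, 79, 81, 81, 77, 78, 2, 2]
228 [5, -1, -3, -1, -1, -4, -1, 1, 2, 2, 2, -2, 0, 0, -2, -1, -4, -5, 0, -3, -3, -1, 0, 1, -5, -3, -2]<stdin>:15: RuntimeWarning: invalid value encountered in cast
```

View pics/topcrop.png

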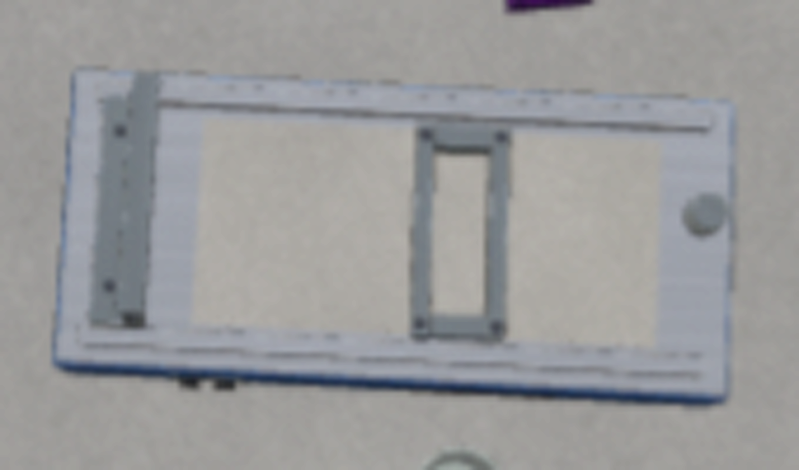

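```bash
cat >> h.py <<'E'
from scipy.spatial.transform import Rotation as Ro
C=np.array([522.4,-20.8,0]); YA=np.array([.049,.9988,0]); XA=np.array([.9988,-.049,0]); ZA=np.array([0,0,1.])
CR=np.c_[XA,YA,ZA]
def toC(P): return (np.atleast_2d(P)-C)@CR
def pose():
    s=manip.state(); return s,Ro.from_quat(np.array(s["tool_rot"])[[1,2,3,0]]),np.array(s["ee_pos"])
def rep():
    s,R,p=pose(); print("t",s["time_s"],"coater tcp",toC(p).round(1),"F in coater",(np.array(s["contact_force"])@CR).round(1),"w",round(s["gripper_width"],2))
    print("tool axes in coater (cols x,y,z)\n",(CR.T@R.as_matrix()).round(3))
    T=np.c_[-ZA,-YA,-XA] # x down
    for zz in (XA,-XA):
        T=np.c_[-ZA,np.cross(zz,-ZA),zz]; print("turn deg (tool) for z=",zz.round(2),np.degrees((R.inv()*Ro.from_matrix(T)).as_rotvec()).round(2))
def shift(target):  # coater mm -> tool cm
    s,R,p=pose(); return R.inv().apply(CR@np.array(target,float)+C-p).round(2)/10
E
python3 - <<'E'
from h import *
k=lambda a:np.array(a)/4.7+[190,140]-0.4
print("bed corners",toC(onplane("top",k([[75,70],[735,101],[724,397],[55,362]]),80)).round(1).tolist())
print("frame",toC(onplane("top",k([[415,124],[512,126],[505,340],[410,337]]),108)).round(1).tolist())
print("gauge",toC(onplane("top",k([[705,214]]),110)).round(1))
print("flap edge",toC(onplane("top",k([[158,72],[135,72],[120,325],[147,325]]),187)).round(1).tolist())
rep(); print(manip.state()["joint_positions"])
E
```

```text
bed corners [[95.2, 215.8, 80.0], [95.2, -217.7, 80.0], [-98.5, -215.0, 80.0], [-97.9, 215.3, 80.0]]
frame [[64.0, -9.0, 108.0], [65.7, -71.0, 108.0], [-71.7, -71.8, 108.0], [-72.8, -12.0, 108.0]]
gauge [[  14.4 -194.6  110. ]]
flap edge [[71.8, 148.6, 187.0], [71.1, 162.4, 187.0], [-81.6, 161.4, 187.0], [-80.8, 145.5, 187.0]]
t 0.1 coater tcp [[-324.1  587.5  201.3]] F in coater [ 0.7 -0.4 -0.3] w 1.0
tool axes in coater (cols x,y,z)
 [[-0.    -0.948  0.318]
 [-0.001  0.318  0.948]
 [-1.     0.    -0.001]]
turn deg (tool) for z= [ 1.   -0.05  0.  ] [ 7.145e+01 -5.000e-02  3.000e-02]
turn deg (tool) for z= [-1.    0.05 -0.  ] [-1.0855e+02 -3.0000e-02 -6.0000e-02]
[ 1.09238665e+00  4.91468616e-01  1.55938175e+00  1.54462568e-05
  1.09168589e+00 -1.05613417e-01]
```

The coater's pose is good to a few mm. The frame spans y from -71 to -11 in coater coordinates, the flap stands at about 1.5 rad, and the gauge is at y = -195. Next I turn the tool, raise it and close the gripper.

```bash
python3 -m handwheel '[[[-1,0,0],[8.5,0,0],1],[[-1,0,0],[8.5,0,0],1],[[-1,0,0],[8.5,0,0],1],[[-1,0,0],[8.5,0,0],1],[[-1,0,0],[8.5,0,0],1],[[-1,0,0],[8.5,0,0],1],[[0,0,0],[8.5,0,0],1],[[0,0,0],[8.5,0,0],1]]' 40; python3 - <<'E'
from h import *
rep(); print(shift([0,-110,240]))
E
```

```text
time_s: 0.9
ee_pos: [227.6, 582.0, 261.8]
tool_rot: [0.707, -0.002, 0.707, 0.002]
contact_force: [0.3, -0.6, 0.9]
gripper_width: -0.002
t 0.9 coater tcp [[-324.   587.7  261.8]] F in coater [ 0.3 -0.5  0.9] w -0.0
tool axes in coater (cols x,y,z)
 [[-0.    -0.054  0.999]
 [-0.     0.999  0.054]
 [-1.    -0.    -0.   ]]
turn deg (tool) for z= [ 1.   -0.05  0.  ] [ 3.1 -0.   0. ]
turn deg (tool) for z= [-1.    0.05 -0.  ] [-176.9   -0.    -0. ]
[  2.18  -71.417  28.581]
```

```bash
python3 -m handwheel '[[[0,-4.4,2],[3.1,0,0],1],[[0,-4.4,2],[0,0,0],1],[[0,-4.4,2],[0,0,0],1],[[0,-4.4,2],[0,0,0],1],[[0,-4.4,2],[0,0,0],1],[[0,-4.4,2],[0,0,0],1],[[0,-4.4,2],[0,0,0],1],[[0,-4.4,2],[0,0,0],1]]' ; python3 -m handwheel '[[[0,-4.4,2],[0,0,0],1],[[0,-4.4,2],[0,0,0],1],[[0,-4.4,2],[0,0,0],1],[[0,-4.4,2],[0,0,0],1],[[0,-4.4,2],[0,0,0],1],[[0,-4.4,2],[0,0,0],1],[[0,-4.4,2],[0,0,0],1],[[0,-4,2],[0,0,0],1]]'; python3 - <<'E'
from h import *
rep(); print(shift([-3,-110,130]))
E
```

```text
time_s: 1.7
ee_pos: [374.9, 222.8, 261.8]
tool_rot: [0.707, 0.015, 0.707, -0.015]
contact_force: [0.5, 0.5, -0.2]
gripper_width: -0.0
time_s: 2.5
ee_pos: [519.9, -132.3, 261.6]
tool_rot: [0.707, 0.015, 0.707, -0.015]
contact_force: [0.3, 1.0, -0.5]
gripper_width: 0.002
t 2.5 coater tcp [[   3.  -111.4  261.6]] F in coater [ 0.3  1.  -0.5] w 0.0
tool axes in coater (cols x,y,z)
 [[-0.    -0.005  1.   ]
 [ 0.     1.     0.005]
 [-1.     0.    -0.   ]]
turn deg (tool) for z= [ 1.   -0.05  0.  ] [ 0.31 -0.02 -0.01]
turn deg (tool) for z= [-1.    0.05 -0.  ] [-1.7969e+02  1.0000e-02 -3.0000e-02]
[13.159  0.145 -0.595]
```

```bash
python3 -m handwheel '[[[4,0,-0.6],[0,0,0],1],[[4,0,0],[0,0,0],1],[[4,0,0],[0,0,0],1],[[2.5,0,0],[0,0,0],1],[[0,0,0],[0,0,0],1]]'; cat > look.py <<'E'
from h import *; import sys
t=sys.argv[1]; o=[]
for n,(u0,u1,v0,v1) in(("top",(190,360,130,240)),("side",(190,350,120,290))):
    im,D=manip.snapshot(n); np.savez(f"pics/{n}{t}.npz",im=im,D=D)
    a=np.clip(im[v0:v1,u0:u1,::-1]*1.5,0,255).astype(np.uint8); s=400/(u1-u0); o.append(cv2.resize(a,None,fx=s,fy=s,interpolation=cv2.INTER_CUBIC))
h=max(x.shape[0] for x in o); o=[np.pad(x,((0,h-x.shape[0]),(0,0),(0,0))) for x in o]
cv2.imwrite(f"pics/look{t}.png",np.hstack(o)); rep()
E
python3 look.py 1
```

```text
time_s: 3.0
ee_pos: [512.0, -129.2, 113.8]
tool_rot: [0.705, 0.016, 0.709, -0.014]
contact_force: [-1.0, -0.1, 0.4]
gripper_width: 0.002
t 3.1 coater tcp [[  -3.1 -109.2  117.2]] F in coater [ 0.5 -0.2  1.1] w 0.0
tool axes in coater (cols x,y,z)
 [[-0.    -0.006  1.   ]
 [ 0.     1.     0.006]
 [-1.     0.    -0.   ]]
turn deg (tool) for z= [ 1.   -0.05  0.  ] [ 0.35 -0.02 -0.01]
turn deg (tool) for z= [-1.    0.05 -0.  ] [-1.7965e+02  2.0000e-02 -3.0000e-02]
```

View pics/look1.png

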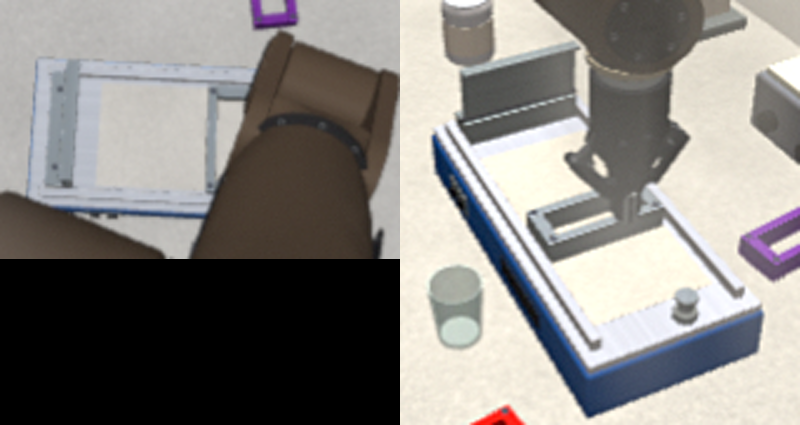

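```bash
python3 - <<'E'
from h import *
w=lambda p:C+CR@np.array(p,float)
for p in([-3,-109,117],[-3,-71,80],[-3,-71,108],[65,-71,108],[-71,-71,108],[-71,-71,80]): print(p,((proj("side",w(p))-[190,120])*2.5+[400,0]).round(0))
# frame -y top edge in the side view: corners
k=lambda a:(np.array(a)-[400,0])/2.5+[190,120]
print(toC(onplane("side",k([[555,240],[663,208]]),108)),toC(onplane("side",k([[555,257]]),80)))
E
```

```text
[-3, -109, 117] [[625. 241.]]
[-3, -71, 80] [[607. 246.]]
[-3, -71, 108] [[607. 226.]]
[65, -71, 108] [[664. 207.]]
[-71, -71, 108] [[548. 245.]]
[-71, -71, 80] [[549. 265.]]
[[-61.75773772 -67.4770413  108.        ]
 [ 63.53653613 -71.61435686 108.        ]] [[-60.09961382 -62.93438761  80.        ]]
```

```bash
python3 -m handwheel '[[[1.5,0,0.1],[0,0,0],1],[[1.5,0,0.1],[0,0,0],1],[[0,0,0],[0,0,0],1],[[0,1,0],[0,0,0],1],[[0,1,0],[0,0,0],1],[[0,0.5,0],[0,0,0],1],[[0,0.5,0],[0,0,0],1],[[0,0.5,0],[0,0,0],1]]'; python3 -c "
from h import *;rep()"
```

```text
time_s: 3.9
ee_pos: [517.4, -94.2, 87.1]
tool_rot: [0.707, 0.015, 0.707, -0.015]
contact_force: [0.9, -0.4, -0.0]
gripper_width: -0.002
t 3.9 coater tcp [[ -1.4 -73.6  87.1]] F in coater [ 0.9 -0.3 -0. ] w -0.0
tool axes in coater (cols x,y,z)
 [[ 0.001 -0.006  1.   ]
 [-0.     1.     0.006]
 [-1.    -0.     0.001]]
turn deg (tool) for z= [ 1.   -0.05  0.  ] [0.37 0.03 0.  ]
turn deg (tool) for z= [-1.    0.05 -0.  ] [-1.7963e+02 -0.0000e+00  5.0000e-02]
```

```bash
python3 -m handwheel '[[[0,1,0],[0,0,0],1],[[0,1,0],[0,0,0],1],[[0,1,0],[0,0,0],1],[[0,1,0],[0,0,0],1],[[0,1,0],[0,0,0],1],[[0,1,0],[0,0,0],1],[[0,1,0],[0,0,0],1]]'; python3 look.py 2
```

```text
time_s: 4.6
ee_pos: [520.2, -24.0, 86.8]
tool_rot: [0.707, 0.015, 0.707, -0.015]
contact_force: [0.1, 0.5, 1.0]
gripper_width: 0.001
t 4.7 coater tcp [[-2.1 -3.  86.8]] F in coater [ 0.3  0.  -1. ] w -0.0
tool axes in coater (cols x,y,z)
 [[-0.    -0.007  1.   ]
 [ 0.     1.     0.007]
 [-1.     0.    -0.   ]]
turn deg (tool) for z= [ 1.   -0.05  0.  ] [ 0.42 -0.   -0.01]
turn deg (tool) for z= [-1.    0.05 -0.  ] [-1.7958e+02  1.0000e-02 -0.0000e+00]
```

View pics/look2.png

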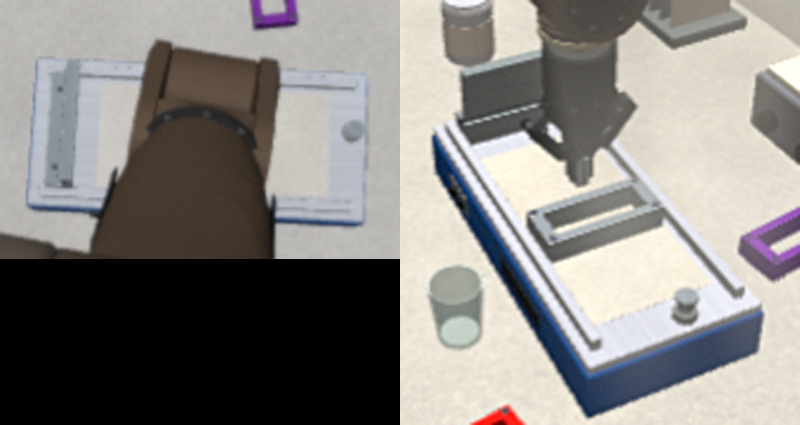

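The frame has not moved, yet the fingers now appear beyond it (tip at about (580, 182) in the side crop). I'll check where the tip really is using the depth image.

```bash
python3 - <<'E'
from m import *
w=lambda p:C+CR@np.array(p,float)
print("proj tcp",((proj("side",w([-2,-3,87]))-[190,120])*2.5+[400,0]).round(0))
for t in("1","2"):
    im,D,P=cloud("side",f"pics/side{t}.npz"); Q=((P-C)@CR)
    u0=(625 if t=="1" else 580)
    for cx in (u0-8,u0,u0+8):
        c=int((cx-400)/2.5+190)
        print(t,cx,[(int((r-120)*2.5),Q[r,c].round(0).astype(int).tolist(),im[r,c].tolist()) for r in range(180,216,2)][:18] if t=="1" else [(int((r-120)*2.5),Q[r,c].round(0).astype(int).tolist(),im[r,c].tolist()) for r in range(176,204,2)])
print(manip.state()["joint_positions"])
E
```

```text
proj tcp [[580. 204.]]
1 617 [(150, [-25, -124, 248], [65, 63, 61]), (155, [-23, -121, 240], [67, 66, 63]), (160, [-24, -122, 235], [68, 65, 61]), (165, [-21, -118, 226], [69, 67, 65]), (170, [-18, -112, 214], [69, 69, 65]), (175, [-22, -119, 215], [69, 68, 65]), (180, [-20, -117, 207], [71, 71, 68]), (185, [-21, -118, 202], [70, 69, 67]), (190, [-18, -114, 192], [70, 69, 66]), (195, [-19, -115, 186], [71, 71, 68]), (200, [-18, -114, 179], [72, 71, 69]), (205, [-18, -114, 173], [73, 72, 69]), (210, [-17, -112, 165], [71, 71, 67]), (215, [-17, -113, 159], [76, 75, 73]), (220, [8, -67, 108], [107, 108, 109]), (225, [5, -72, 107], [86, 85, 82]), (230, [6, -71, 99], [86, 85, 82]), (235, [8, -68, 89], [83, 83, 80])]
1 625 [(150, [-16, -127, 247], [65, 64, 61]), (155, [-16, -127, 242], [66, 65, 62]), (160, [-15, -125, 235], [68, 66, 63]), (165, [-14, -124, 228], [68, 67, 64]), (170, [-15, -125, 223], [69, 66, 64]), (175, [-14, -125, 216], [68, 67, 64]), (180, [-11, -120, 206], [70, 69, 66]), (185, [-12, -121, 201], [70, 68, 66]), (190, [-10, -119, 193], [72, 71, 69]), (195, [-10, -119, 187
[... 1990 characters left out ...]
), (200, [-11, -22, 110], [106, 108, 108]), (205, [-10, -21, 101], [76, 76, 73])]
2 588 [(140, [3, -12, 178], [66, 64, 61]), (145, [2, -13, 173], [67, 66, 62]), (150, [2, -14, 166], [67, 65, 63]), (155, [3, -12, 158], [74, 73, 71]), (160, [4, -10, 150], [76, 76, 74]), (165, [4, -11, 144], [76, 75, 73]), (170, [5, -8, 135], [77, 77, 75]), (175, [4, -10, 130], [79, 78, 76]), (180, [27, 35, 83], [121, 116, 110]), (185, [23, 27, 83], [163, 157, 145]), (190, [21, 23, 80], [148, 144, 137]), (195, [1, -16, 108], [118, 120, 122]), (200, [-2, -22, 107], [80, 80, 77]), (205, [-1, -21, 99], [80, 79, 76])]
[-1.72465653e-01  5.00582129e-01  1.93187795e+00  2.18164338e-04
  7.09160033e-01 -1.30932363e-01]
```

The depth image puts the real fingertip at z ≈ 120 while the reported TCP is at 87, so the fingers end about 33 mm short of the reported TCP. The fingers passed over the frame without touching it. I'll go back, descend further, and check the tip height in the depth image.

```bash
python3 -m handwheel '[[[-1,0,0],[0,0,0],1],[[0,-3,0],[0,0,0],1],[[0,-3,0],[0,0,0],1],[[0,-3,0],[0,0,0],1],[[0,-1.9,0],[0,0,0],1],[[1,0,0],[0,0,0],1],[[1,0,0],[0,0,0],1],[[0,0,0],[0,0,0],1]]'; cat > tip.py <<'E'
from m import *
im,D=manip.snapshot("side"); np.savez("pics/s.npz",im=im,D=D); rep()
t=toC(pose()[2])[0]; im,D,P=cloud("side","pics/s.npz"); Q=(P-C)@CR
m=(abs(Q[...,0]-t[0])<18)&(abs(Q[...,1]-t[1]+11)<9)&(Q[...,2]>84)&(Q[...,2]<200)
z=Q[m]; z=z[np.argsort(z[:,2])]; print("n",len(z),"low finger pts",z[:8].round(0).tolist(),"mean face y",z[:40,1].mean().round(1))
f=(abs(Q[...,0])<60)&(abs(Q[...,2]-108)<5)&(Q[...,1]>-100)&(Q[...,1]<115)&~((abs(Q[...,0]-t[0])<40)&(abs(Q[...,1]-t[1])<30))
if f.sum()>10: print("frame top y range",np.percentile(Q[f][:,1],[3,97]).round(0))
E
python3 tip.py
```

```text
time_s: 5.5
ee_pos: [514.7, -132.9, 75.4]
tool_rot: [0.706, 0.015, 0.708, -0.015]
contact_force: [-0.4, 1.0, 1.5]
gripper_width: 0.001
t 5.55 coater tcp [[  -1.8 -112.3   76. ]] F in coater [-0.4 -0.3  0.5] w -0.0
tool axes in coater (cols x,y,z)
 [[-0.002 -0.007  1.   ]
 [ 0.001  1.     0.007]
 [-1.     0.001 -0.002]]
turn deg (tool) for z= [ 1.   -0.05  0.  ] [ 0.39 -0.11 -0.04]
turn deg (tool) for z= [-1.    0.05 -0.  ] [-1.7961e+02  7.0000e-02 -1.7000e-01]
n 296 low finger pts [[-9.0, -128.0, 84.0], [13.0, -130.0, 84.0], [15.0, -132.0, 85.0], [-2.0, -115.0, 85.0], [4.0, -131.0, 85.0], [-5.0, -120.0, 108.0], [-10.0, -119.0, 108.0], [-8.0, -120.0, 109.0]] mean face y -120.7
frame top y range [-71. -13.]
```

Confirmed: the reported TCP (76) is below the bed surface with no contact, and the tip is at about 107, so the offset is 31 mm. I'll go down another 18 mm and then push.

```bash
python3 -m handwheel '[[[0.9,0,0],[0,0,0],1],[[0.9,0,0],[0,0,0],1],[[0,0,0],[0,0,0],1],[[0,1,0],[0,0,0],1],[[0,1,0],[0,0,0],1],[[0,0.8,0],[0,0,0],1],[[0,0.8,0],[0,0,0],1],[[0,0.8,0],[0,0,0],1]]';python3 tip.py
```

```text
time_s: 6.35
ee_pos: [517.7, -89.2, 59.0]
tool_rot: [0.707, 0.015, 0.707, -0.015]
contact_force: [0.1, -3.3, 0.8]
gripper_width: -0.001
t 6.4 coater tcp [[ -1.6 -67.6  59. ]] F in coater [-0.1  1.  -0.4] w -0.0
tool axes in coater (cols x,y,z)
 [[ 0.    -0.007  1.   ]
 [ 0.     1.     0.007]
 [-1.     0.     0.   ]]
turn deg (tool) for z= [ 1.   -0.05  0.  ] [ 0.39  0.02 -0.01]
turn deg (tool) for z= [-1.    0.05 -0.  ] [-1.7961e+02  1.0000e-02  3.0000e-02]
n 355 low finger pts [[-18.0, -72.0, 84.0], [12.0, -78.0, 84.0], [-2.0, -76.0, 85.0], [-9.0, -71.0, 90.0], [3.0, -77.0, 93.0], [-6.0, -77.0, 94.0], [-3.0, -78.0, 94.0], [-2.0, -76.0, 95.0]] mean face y -75.5
frame top y range [-57.   3.]
```

```bash
python3 -m handwheel '[[[0,1.2,0],[0,0,0],1],[[0,1.5,0],[0,0,0],1],[[0,1.5,0],[0,0,0],1],[[0,1.5,0],[0,0,0],1],[[0,1.5,0],[0,0,0],1],[[0,1.5,0],[0,0,0],1],[[0,1.5,0],[0,0,0],1],[[0,1,0],[0,0,0],1]]';python3 tip.py; python3 look.py 3
```

```text
time_s: 7.2
ee_pos: [522.2, 23.6, 58.9]
tool_rot: [0.707, 0.015, 0.707, -0.015]
contact_force: [-0.6, -5.4, 4.4]
gripper_width: 0.002
t 7.25 coater tcp [[-2.6 45.2 58.8]] F in coater [-0.6  0.7  0.5] w 0.0
tool axes in coater (cols x,y,z)
 [[-0.    -0.007  1.   ]
 [ 0.     1.     0.007]
 [-1.     0.    -0.   ]]
turn deg (tool) for z= [ 1.   -0.05  0.  ] [ 0.42 -0.02 -0.03]
turn deg (tool) for z= [-1.    0.05 -0.  ] [-1.7958e+02  4.0000e-02 -3.0000e-02]
n 329 low finger pts [[14.0, 35.0, 84.0], [-13.0, 38.0, 84.0], [-14.0, 28.0, 85.0], [-11.0, 42.0, 85.0], [-10.0, 37.0, 92.0], [-1.0, 36.0, 92.0], [-11.0, 41.0, 93.0], [-4.0, 36.0, 94.0]] mean face y 37.1
frame top y range [ 55. 113.]
t 7.35 coater tcp [[-2.6 43.8 58.6]] F in coater [0.5 0.3 0.3] w 0.0
tool axes in coater (cols x,y,z)
 [[-0.001 -0.007  1.   ]
 [ 0.     1.     0.007]
 [-1.     0.    -0.001]]
turn deg (tool) for z= [ 1.   -0.05  0.  ] [ 0.41 -0.04 -0.03]
turn deg (tool) for z= [-1.    0.05 -0.  ] [-1.7959e+02  4.0000e-02 -6.0000e-02]
```

View pics/look3.png

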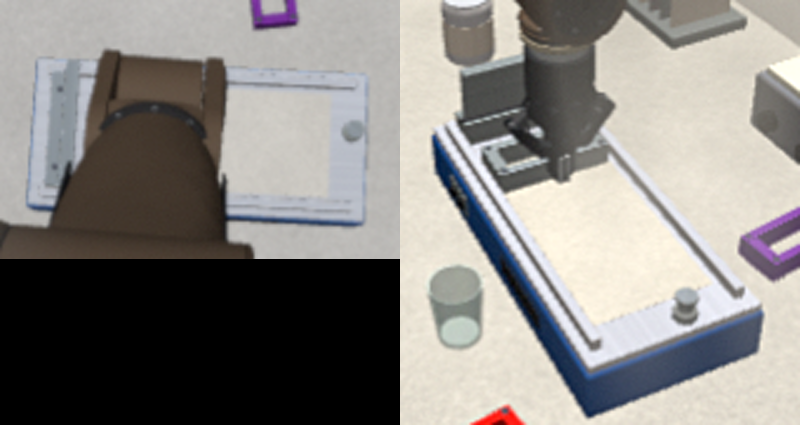

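```bash
python3 - <<'E'
from m import *
im,D,P=cloud("side","pics/side3.npz"); Q=(P-C)@CR
for z in range(90,340,20):
    m=(abs(Q[...,2]-z)<10)&(abs(Q[...,0]+3)<30)&(abs(Q[...,1]-20)<60)&(Q[...,2]>84)
    if m.sum()>5: print(z,m.sum(),"reach -y of tcp",(44-np.percentile(Q[m][:,1],[10,50])).round(0))
E
python3 -m handwheel '[[[0,1,0],[0,0,0],1],[[0,1,0],[0,0,0],1],[[0,1,0],[0,0,0],1],[[0,0.6,0],[0,0,0],1],[[0,0.3,0],[0,0,0],1],[[0,0,0],[0,0,0],1]]';python3 tip.py
```

```text
90 86 reach -y of tcp [60.  0.]
110 98 reach -y of tcp [9. 3.]
130 72 reach -y of tcp [11.  8.]
150 114 reach -y of tcp [14.  9.]
170 86 reach -y of tcp [16. 13.]
190 142 reach -y of tcp [17. 10.]
210 30 reach -y of tcp [32. 10.]
230 126 reach -y of tcp [36. 32.]
250 139 reach -y of tcp [36. 32.]
270 129 reach -y of tcp [35. 28.]
290 64 reach -y of tcp [41. 35.]
310 118 reach -y of tcp [65. 61.]
330 164 reach -y of tcp [66. 64.]
time_s: 7.95
ee_pos: [523.9, 61.6, 58.8]
tool_rot: [0.707, 0.015, 0.707, -0.015]
contact_force: [-1.4, 0.0, 0.6]
gripper_width: 0.001
t 8.0 coater tcp [[-2.5 82.1 58.9]] F in coater [-0.2 -0.1  0. ] w -0.0
tool axes in coater (cols x,y,z)
 [[ 0.    -0.006  1.   ]
 [ 0.     1.     0.006]
 [-1.     0.     0.   ]]
turn deg (tool) for z= [ 1.   -0.05  0.  ] [ 0.36  0.01 -0.02]
turn deg (tool) for z= [-1.    0.05 -0.  ] [-1.7964e+02  2.0000e-02  2.0000e-02]
n 326 low finger pts [[-7.0, 77.0, 84.0], [-18.0, 67.0, 84.0], [-14.0, 69.0, 85.0], [-7.0, 63.0, 87.0], [-2.0, 75.0, 91.0], [-11.0, 76.0, 94.0], [1.0, 74.0, 94.0], [-7.0, 71.0, 96.0]] mean face y 74.4
frame top y range [ 93. 112.]
```

```bash
python3 -m handwheel '[[[0,0.3,0],[0,0,0],1],[[0,0.2,0],[0,0,0],1],[[0,0.2,0],[0,0,0],1]]';python3 -m handwheel '[[[0,0.2,0],[0,0,0],1]]';python3 -m handwheel '[[[0,0.2,0],[0,0,0],1]]'; python3 tip.py
```

```text
time_s: 8.3
ee_pos: [524.0, 67.2, 58.8]
tool_rot: [0.707, 0.015, 0.707, -0.015]
contact_force: [-2.3, -28.8, 2.0]
gripper_width: 0.001
time_s: 8.4
ee_pos: [524.0, 67.2, 58.9]
tool_rot: [0.707, 0.013, 0.707, -0.016]
contact_force: [-3.2, -46.5, 3.8]
gripper_width: -0.001
time_s: 8.5
ee_pos: [524.0, 67.3, 58.9]
tool_rot: [0.706, 0.012, 0.707, -0.017]
contact_force: [-5.5, -64.8, 5.3]
gripper_width: -0.003
t 8.55 coater tcp [[-2.7 87.9 58.9]] F in coater [ -1.9 -48.6   4.1] w 0.0
tool axes in coater (cols x,y,z)
 [[-0.001 -0.008  1.   ]
 [-0.006  1.     0.008]
 [-1.    -0.006 -0.001]]
turn deg (tool) for z= [ 1.   -0.05  0.  ] [ 0.46 -0.08  0.37]
turn deg (tool) for z= [-1.    0.05 -0.  ] [-1.7954e+02 -5.8000e-01 -1.2000e-01]
n 321 low finger pts [[9.0, 85.0, 84.0], [-14.0, 75.0, 84.0], [-5.0, 75.0, 85.0], [-6.0, 80.0, 93.0], [-11.0, 81.0, 94.0], [1.0, 80.0, 94.0], [-2.0, 80.0, 95.0], [-10.0, 77.0, 96.0]] mean face y 80.3
frame top y range [ 98. 112.]
```

```bash
python3 -m handwheel '[[[0,-1.5,0],[0,0,0],1],[[0,-2.1,0],[0,0,0],1],[[-4,0,0],[0,0,0],1],[[-4,0,0],[0,0,0],1],[[-4,0,0],[0,0,0],1],[[-3,0,0],[0,0,0],1],[[0,0,0],[0,0,0],1]]';python3 look.py 4
```

```text
time_s: 9.25
ee_pos: [524.3, 36.2, 212.7]
tool_rot: [0.709, 0.015, 0.704, -0.015]
contact_force: [0.1, -0.6, -0.4]
gripper_width: 0.004
t 9.35 coater tcp [[ -2.4  56.9 209. ]] F in coater [-0.6  0.2 -0.3] w 0.0
tool axes in coater (cols x,y,z)
 [[ 0.001 -0.006  1.   ]
 [ 0.     1.     0.006]
 [-1.     0.     0.001]]
turn deg (tool) for z= [ 1.   -0.05  0.  ] [ 0.35  0.06 -0.02]
turn deg (tool) for z= [-1.    0.05 -0.  ] [-1.7965e+02  2.0000e-02  1.0000e-01]
```

View pics/look4.png

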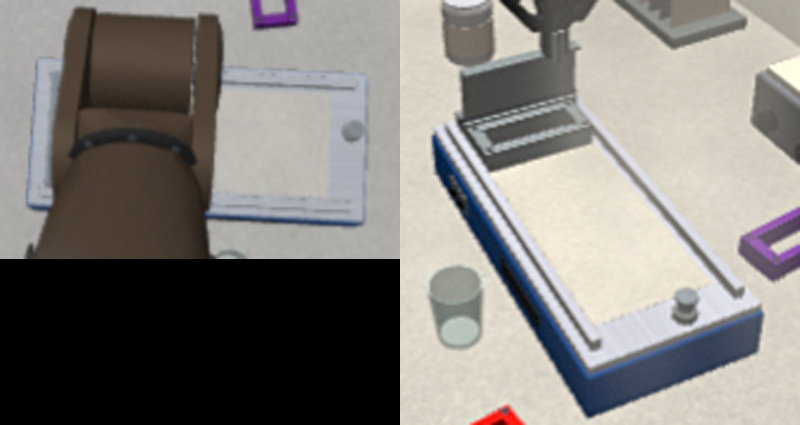

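The frame lies square against the stop (side crop, about (465–590, 105–165)) and the flap is still open. Now I go over and behind the flap.

```bash
python3 -m handwheel '[[[0,3.5,0],[0,0,0],1],[[0,4,0],[0,0,0],1],[[0,4,0],[0,0,0],1],[[0,2.8,0],[0,0,0],1],[[0,0,0],[0,0,0],1],[[3,0,0],[0,0,0],1],[[3,0,0],[0,0,0],1],[[1,0,0],[0,0,0],1]]';python3 look.py 5
```

```text
time_s: 10.15
ee_pos: [527.2, 178.1, 135.3]
tool_rot: [0.705, 0.015, 0.709, -0.016]
contact_force: [-0.2, 0.2, 0.3]
gripper_width: -0.0
t 10.25 coater tcp [[ -4.  199.2 137.1]] F in coater [-0.1  0.6  0.1] w -0.0
tool axes in coater (cols x,y,z)
 [[-0.004 -0.006  1.   ]
 [-0.001  1.     0.006]
 [-1.    -0.001 -0.004]]
turn deg (tool) for z= [ 1.   -0.05  0.  ] [ 0.32 -0.22  0.05]
turn deg (tool) for z= [-1.    0.05 -0.  ] [-1.7968e+02 -8.0000e-02 -3.4000e-01]
```

View pics/look5.png

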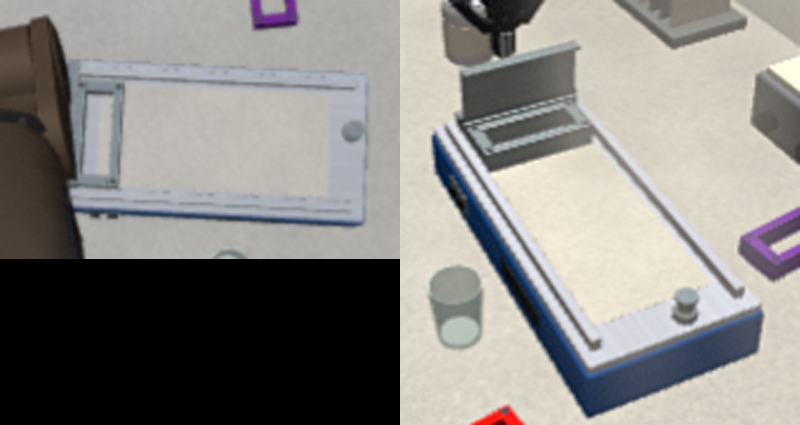

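```bash
python3 -m handwheel '[[[0,-1.2,0],[0,0,0],1],[[0,-1.3,0],[0,0,0],1],[[0.1,-0.8,0],[0,0,0],1],[[0.1,-0.8,0],[0,0,0],1],[[0.3,-0.7,0],[0,0,0],1],[[0.3,-0.7,0],[0,0,0],1],[[0.5,-0.6,0],[0,0,0],1],[[0.5,-0.6,0],[0,0,0],1]]';python3 look.py 6
```

```text
time_s: 11.05
ee_pos: [526.1, 111.5, 120.4]
tool_rot: [0.707, 0.015, 0.707, -0.015]
contact_force: [0.1, 2.5, 0.2]
gripper_width: -0.0
t 11.15 coater tcp [[ -3.2 132.1 119.8]] F in coater [ 0.4  0.3 -0.9] w -0.0
tool axes in coater (cols x,y,z)
 [[-0.002 -0.006  1.   ]
 [-0.     1.     0.006]
 [-1.    -0.    -0.002]]
turn deg (tool) for z= [ 1.   -0.05  0.  ] [ 0.32 -0.09  0.02]
turn deg (tool) for z= [-1.    0.05 -0.  ] [-1.7968e+02 -3.0000e-02 -1.4000e-01]
```

View pics/look6.png

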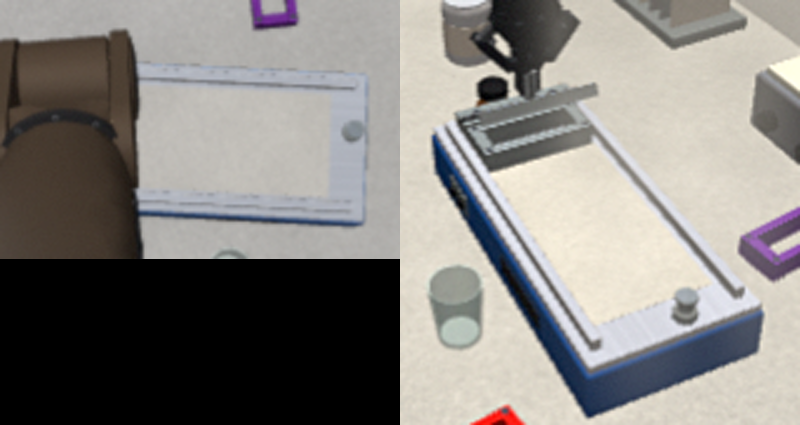

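The flap is folding over as planned, now at about 0.5–0.6 rad. I continue the arc down.

```bash
python3 -m handwheel '[[[0.6,-0.4,0],[0,0,0],1],[[0.6,-0.4,0],[0,0,0],1],[[0.6,-0.2,0],[0,0,0],1],[[0.6,-0.2,0],[0,0,0],1],[[0.4,-0.1,0],[0,0,0],1],[[0.2,0,0],[0,0,0],1],[[0,0,0],[0,0,0],1]]'; python3 -m handwheel '[[[0.2,0,0],[0,0,0],1],[[0,0,0],[0,0,0],1]]'; python3 tip.py|head -1
```

```text
time_s: 11.85
ee_pos: [525.3, 99.0, 90.4]
tool_rot: [0.707, 0.015, 0.707, -0.015]
contact_force: [-0.2, 0.3, -0.7]
gripper_width: -0.0
time_s: 12.05
ee_pos: [525.6, 99.1, 89.9]
tool_rot: [0.707, 0.015, 0.707, -0.015]
contact_force: [-3.7, -1.3, 14.8]
gripper_width: -0.001
t 12.1 coater tcp [[ -2.7 119.9  89.9]] F in coater [-3.7 -1.4 13.7] w 0.0
```

```bash
python3 -m handwheel '[[[0.15,0,0],[0,0,0],1],[[0,0,0],[0,0,0],1],[[0,0,0],[0,0,0],1]]'; python3 -m handwheel '[[[-1.5,0,0],[0,0,0],1],[[-4,0,0],[0,0,0],1],[[-4,0,0],[0,0,0],1],[[-4,0,0],[0,0,0],1],[[0,4,-2],[0,0,0],1],[[0,4,-2],[0,0,0],1],[[0,4,-2],[0,0,0],1],[[0,4,-2],[0,0,0],1]]'; python3 -m handwheel '[[[0,3,-2],[0,0,0],1],[[0,3,-2],[0,0,0],1],[[0,0,0],[0,0,0],1]]';python3 look.py 7; python3 - <<'E'
from m import *
for n in("top","side"):
    im,D,P=cloud(n,f"pics/{n}7.npz"); Q=(P-C)@CR
    for y in(100,112,125,140,155):
        m=(abs(Q[...,1]-y)<5)&(abs(Q[...,0])<55)&(Q[...,2]<200)&(Q[...,2]>60); print(n,y,m.sum(),np.median(Q[m][:,2]).round(1) if m.any() else 0)
E
```

```text
time_s: 12.4
ee_pos: [525.7, 99.1, 89.7]
tool_rot: [0.708, 0.015, 0.706, -0.015]
contact_force: [-8.5, -1.8, 30.3]
gripper_width: 0.002
time_s: 13.2
ee_pos: [451.4, 263.7, 222.6]
tool_rot: [0.707, 0.015, 0.707, -0.015]
contact_force: [1.0, 0.8, -0.0]
gripper_width: -0.002
time_s: 13.5
ee_pos: [412.9, 326.7, 222.4]
tool_rot: [0.707, 0.014, 0.707, -0.014]
contact_force: [-0.0, 0.1, -0.6]
gripper_width: 0.001
t 13.6 coater tcp [[-124.6  339.5  222.3]] F in coater [ 0.2  0.6 -0.1] w -0.0
tool axes in coater (cols x,y,z)
 [[ 0.    -0.008  1.   ]
 [-0.     1.     0.008]
 [-1.    -0.     0.   ]]
turn deg (tool) for z= [ 1.   -0.05  0.  ] [0.46 0.   0.  ]
turn deg (tool) for z= [-1.    0.05 -0.  ] [-1.7954e+02 -1.0000e-02  0.0000e+00]
top 100 122 118.8
top 112 119 118.7
top 125 122 119.3
top 140 124 118.8
top 155 120 118.8
side 100 291 92.6
side 112 71 121.0
side 125 70 121.1
side 140 70 121.1
side 155 70 121.3
```

View pics/look7.png

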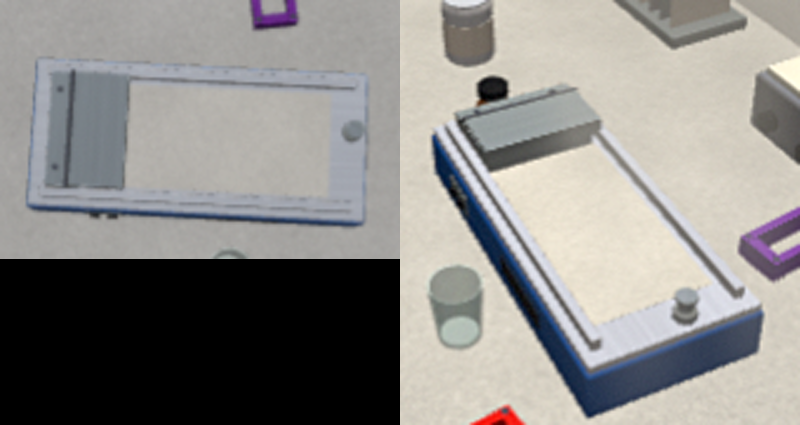

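The flap is level: the top view gives 118.7–119.3 mm along its whole length, against 119.5 mm when fully shut. The lip hangs in front of the frame, the gauge is where it was, and the arm is clear, so I'm handing in.

```bash
python3 -c "
from workcell import manip; print(manip.job_done())"
```

```text
the job is handed in; nothing more can be done
None
```

The frame is parked against the end stop and the guard flap is shut over it. I handed the job in at about 13.6 s; no verdict is reported.

**What I did:** With the fingers shut, I pushed the frame along the bed until it met the stop. The force rose to about 65 N with no more travel, and a picture showed the frame square against the stop with the flap still open. I then went over and behind the flap, pushed it down along its arc and pressed it shut with up to about 30 N. After that I moved the arm clear.

**Last checks:**
- **Flap:** the top camera put its upper face at 118.7–119.3 mm at every point from y = 100 to 155 mm (119.5 mm is fully shut). The side camera read about 121 mm, also level.
- **Frame:** it was hidden under the shut flap by then, so its position rests on the earlier picture and the firm stop. The shut flap agrees, since it could not close with the frame more than about 7 mm short.
- **Bystanders and contact:** in the last view the gauge, beaker, jar and mug or can in frame looked undisturbed. I did not re-measure the other bystanders. The arm was touching nothing.

**What disagreed:** the real fingertips end about 31 mm short of the reported TCP. Because of this, my first push passed over the frame without touching it. The depth image showed the error, and I added the offset to every move after that.

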